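# Load a collimator insert into its carrier and the carrier into the reel cabinet

## Task

With the carrier still lying on the shelf, put the tungsten collimator insert into its channel and slide it forward until its nose is fully home under the carrier's lip. Then take carrier and insert together to the open reel cabinet, lay the carrier on the sloping bed with its lipped end downhill, and slide it down fully home under the keeper at the bottom, with the insert still fully home in it. Let go of everything, and leave the acrylic block, the probe and the lead balls where they are.

Things in the scene. Friction and masses are not known exactly. Their poses are not given: they have to be found in the camera images.
- carrier_mid (a point): Loose aluminium carrier: open-topped channel, 140 long (x) x 62 wide (y) x 30 high, 0.28 kg. Point: its centre, 15 above the underside; x to its lipped front, z up. Floor plate 6 thick, full length and width. Side walls 6 thick (outer y +-31, 50 apart inside), x -64 to 52, to the full height. Rear end open. Grip across the walls (62 mm) at mid-length, empty or loaded. All mm.
- carrier_lip (a point): Lower rear edge of the carrier's lip, 32 mm ahead of its centre, 24 above its underside; axes as the carrier's. The lip (6 thick) reaches back 14 mm from the front wall (x 46 to 52 from the carrier's centre), 18 mm clear above the channel floor. In front of that wall the floor plate sticks out as a bare tongue, 6 thick, x 52 to 70.
- insert_mid (a point): Loose dark tungsten insert, 0.5 kg: slab 84 long (x) x 46 wide (y) x 12 thick with an upright rib to grip on top, 14 thick (y), x -38 to 12, rib top 58 above the underside. Point: centre of length and width, 29 above the underside; x to the bare nose (black aperture patch), z up; mass centre x -2. Home: axes as the carrier's, 4 mm ahead of its centre, slab on its floor. Fits only this way round.
- insert_nose (a point): Centre of the front end face of the insert's slab, 42 mm ahead of its centre and 6 above its underside; axes as the insert's. Home, it touches the carrier's front wall, under the lip: x 46, y 0 (2 mm side play), z -3 mm from the carrier's centre. The slab (84) is lowered behind the lip, then slid forward.
- bed: Sloping bed of the fixed olive steel reel cabinet. Origin on its surface, 65 mm above the shelf, where the carrier's underside centre lies when home; x downhill, z square out of the bed (30 deg from vertical). Home carrier: same axes, centre at z 15. Plate 100 wide, x -94 to 78. Side guides 14 high, inner faces y +-34, 8 thick, at x 32 to 70 and -82 to -48; between them the sides are free for fingers.
- keeper (a point): Lower uphill edge of the keeper at the bed's foot, x 58, z 12 mm in the bed's axes (which it shares). The keeper, 6 thick, reaches 12 mm uphill from a stop wall (x 70 to 78, 18 high). The carrier's tongue goes under it and meets the stop, so lay the carrier at least 13 mm uphill of home and slide it down; friction usually holds it where it is left.
- drum (a point): Centre of the fixed shutter drum above the bed's uphill end: radius 42, 130 long along the bed's y, 182 mm above the shelf; a 30 mm thick back plate 120 wide stands behind it. A vertical hand over the bed strikes it: come square to the bed. A small fixed crank stands out 57 mm beyond the drum's end at +y, up to 46 mm above the drum's centre.
- acrylic_mid (a point): Centre of the round white acrylic positioning block, a loose upright cylinder of diameter 84, height 50 mm. Leave alone.
- probe_mid (a point): Black survey meter probe lying flat, loose: round head of diameter 62, 24 mm thick, centred at x = -55 mm, and a handle 22 mm square from x = -33 to +77 mm. This point is 12 mm above the shelf. Leave alone.
- ball0_center (a point): Centre of a lead ball of diameter 52 mm in one half of a fixed wooden tray (66 x 126 x 28 mm high). Leave alone.
- ball1_center (a point): Centre of the other lead ball of diameter 52 mm in the same tray. Leave alone.

How it is judged:
On the way:
1. the insert is home under the carrier's lip while the carrier lies flat on the shelf (x of insert_nose in the frame of carrier_mid between 0.04 and 0.05 m and y of insert_nose in the frame of carrier_mid between -0.008 and 0.008 m and z of insert_nose in the frame of carrier_mid between -0.008 and 0.003 m and angle between the z axis of insert_mid and the z axis of carrier_mid, either way round below 0.1 rad and angle between the x axis of insert_mid and the x axis of carrier_mid, either way round below 0.12 rad and height (world z) of carrier_mid below 0.022 m and angle between carrier_mid's own z axis and vertical below 0.08 rad), for 0.2 s.
At the end, for the whole second after the job is handed in: The insert is home in the carrier: nose end within 6 mm of the front wall, under the lip, flat on the floor (within 0.1 rad). The carrier is home on the bed: within 6 mm of home along the slope, 7 mm across, 5 mm out of the bed, flat within 0.08 rad and straight within 0.09 rad. Nothing is held (x of insert_nose in the frame of carrier_mid between 0.04 and 0.05 m and y of insert_nose in the frame of carrier_mid between -0.008 and 0.008 m and z of insert_nose in the frame of carrier_mid between -0.008 and 0.003 m and angle between the z axis of insert_mid and the z axis of carrier_mid, either way round below 0.1 rad and angle between the x axis of insert_mid and the x axis of carrier_mid, either way round below 0.12 rad and x of carrier_mid in the frame of bed between -0.006 and 0.005 m and y of carrier_mid in the frame of bed between -0.007 and 0.007 m and z of carrier_mid in the frame of bed between 0.01 and 0.02 m and angle between the z axis of carrier_mid and the z axis of bed, either way round below 0.08 rad and angle between the x axis of carrier_mid and the x axis of bed, either way round below 0.09 rad); the robot touches nothing.
It fails at once if the white acrylic block is moved more than 25 mm (distance of acrylic_mid from where it was at the start of the episode above 0.025 m).
It fails at once if the survey probe is moved more than 25 mm (distance of probe_mid from where it was at the start of the episode above 0.025 m).
It fails at once if a lead ball is moved more than 25 mm (distance of ball0_center from where it was at the start of the episode above 0.025 m).
It fails at once if a lead ball is moved more than 25 mm (distance of ball1_center from where it was at the start of the episode above 0.025 m).
It also fails if it takes over 61 s, if anything falls off the work surface, if the arm or the gripper's body presses on something with over 40 N, if the wrist force passes 120 N, or if a joint passes its speed limit or range.

## Robot

A 7-joint arm with a two-finger parallel gripper is mounted at the origin on the work surface. World frame = base frame: x ahead of the robot, y to its left, z up, the work surface at z = 0. Lengths are in m, angles in rad, forces in N, time in s.
With the tool pointing down it reaches from about 0.4 to 0.85 m from the base axis. Payload 10.4 kg.
Tool frame: the origin (TCP) lies on the centre line of the jaws, within the pads' length; the fingertips stand 17 mm ahead of it and the grasp point (between the pads) lies 2 mm behind it; z points along the fingers, y is the line along which they close (so a half turn about z gives the same grasp; the last joint's range is limited). The gripper opens to 85 mm and grips with 20 to 120 N. Pads are 22 mm wide; open, the fingers measure 114 mm over their backs; the gripper's body (76 mm by 85 mm) begins 54 mm behind the grasp point. The pads swing forward as they close: fully open they stand 13 mm farther back than shut.
Start: joints at [1.091, 0.332, -0.065, 1.46, 0.022, 1.35, -0.088], TCP at [0.276, -0.561, 0.248] pointing down, gripper open.
Joint ranges: [-2.6, 2.6], [-0.5, 2.12], [-1.47, 1.34], [0.16, 2.42], [-1.27, 4.41], [0.06, 2.06], [-2.6, 2.6]. Speed limits (rad/s): [2.22, 2.22, 2.79, 2.79, 3.14, 3.14, 3.14].

## Interface

Orientations are given as a unit quaternion [x, y, z, w].
In Python, from workcell import sensors, imaging, order, spotter gives the robot as it stands. The module is installed in compiled form; this text tells all that it offers.
- The arm moves only by the shell command python3 -m inch 'ROWS' [FORCE]. ROWS is JSON, a list that holds one entry, the list of rows, each a list of 7 numbers: the shift along the tool's x, y, z in m, then the turn, a rotation vector about the tool's x, y, z in rad, then the closure, from -1 (fully open) to 1 (shut). In form: [[[x, y, z, ax, ay, az, hand], ...]]. A call has 1 to 10 rows; each row is the pose to reach, as a shift and turn from the pose commanded when the call began, along the tool's axes at that moment; what a row does not reach only later rows make up. A row lasts 1/10 s, in which the tool goes at most 50 mm and 8.59 degrees, less where a joint would pass 70% of its speed; a pose out of reach is approached as far as the arm can. A call with a gripper value outside its range is refused whole. The fingers move at their own pace and stop on an object; FORCE is the grip in N (left out, the last holds). Time passes only in rows, so rows that repeat a pose let the fingers close. It gives the time, the measured TCP pose, the force, the opening and the grip force at its end, in the units of the state.
- sensors.get_obs(): the state, without advancing time (a new reading comes with each control period).
- imaging.camera(name): name is "side" or "top" or "wrist"; returns the picture (480x640x3 uint8, blue, green, red); there is no depth.
- imaging.calibration(name): a dict with "mtx" (3x3 intrinsics, pixels), "R" (3x3) and "t" (3): a world point X has camera coordinates R X + t; the wrist camera has in their place "tool_from_camera" (4x4, takes a point from camera to tool coordinates, whose origin is the TCP and whose axes are the flange's). Camera axes: x right, y down, z forward; pixel columns grow to the right and rows downward; lengths in m; the calibration is good to about 2 mm. A picture is of the moment at which its call begins: read the wrist's pose just before it. calibration takes no time and is no camera call.
- order.hand_in(): hands the job in; it is judged then, once.
Trained networks look in the newest picture that a camera, given by its name, has taken for a name from the list of things; names that differ only in an ending like _2 or _b are one class to them, and where a whole thing is asked for, a point or a joint stands for the part that bears it (a point fixed in the world has none). Each returns a list of dicts, best first, with "conf" (0 to 1); they miss things now and then, are a little off and sometimes report something else, mostly with a low value. They report only what shows in the picture. A call takes as long as a camera call.
- spotter.look_for(label, camera): "pixel" ([column, row] in pixels, amid what is visible of it).
The state is a dict: "clock": time; "joint_pos": joint angles; "joint_velocities": joint speeds; "tau": joint torques, N m; "position": TCP position; "ee_rot": TCP orientation; "ft_force": force on the tool from outside, world axes, zero at the start; "torque": the same for the moment, N m; "grip_width": opening from 0.0 (shut) to 1.0 (fully open); "grasp_force": force on a finger pad.
Only numpy, scipy, OpenCV 4.12 (cv2) and the standard library are available. Lean on these libraries where they do the work, as an engineer would, in place of code of your own. Each camera call takes 0.05 s, during which the arm holds its last target. There are 200 camera calls.

## Working session

There is one attempt and no reset: what is moved stays moved. The work goes in short steps, Python scripts to look and compute and a shell command to move; the robot and the scene stay as the last step left them, time stands still between calls to the robot, and variables do not carry over. Pictures are saved under pics/ and viewed, at most 10 in all, crops included, and the job is handed in when it is done.

```bash
mkdir -p pics; ls
cat > h.py <<'E'
import numpy as np, cv2
from workcell import sensors, imaging, order, spotter
from scipy.spatial.transform import Rotation as Ro
def obs():
    o=sensors.get_obs(); return np.array(o['position']),Ro.from_quat(o['ee_rot']),o
def cam(name):
    """returns K, R(world->cam), t"""
    c=imaging.calibration(name); K=np.array(c['mtx'])
    if 'R' in c: return K,np.array(c['R']),np.array(c['t']).ravel()
    p,r,_=obs(); T=np.eye(4);T[:3,:3]=r.as_matrix();T[:3,3]=p
    M=np.linalg.inv(T@np.array(c['tool_from_camera'])); return K,M[:3,:3],M[:3,3]
def back(C,px,z):
    K,R,t=C; d=R.T@np.linalg.inv(K)@np.array([px[0],px[1],1.]); o=-R.T@t
    return o+d*(z-o[2])/d[2]
def proj(C,X):
    K,R,t=C; q=(R@np.atleast_2d(X).T).T+t; u=(K@q.T).T; return u[:,:2]/u[:,2:]
E
python3 - <<'E'
from h import *
np.set_printoptions(precision=4,suppress=True)
p,r,o=obs();print(o['clock'],p,r.as_matrix(),o['grip_width'])
names="carrier_mid carrier_lip insert_mid insert_nose bed keeper drum acrylic_mid probe_mid ball0_center ball1_center".split()
hz=[.015,.024,.029,.006,.065,.07,.182,.025,.012,.03,.03]
for c in ['top','side']:
    C=cam(c); im=imaging.camera(c); cv2.imwrite(f'pics/{c}0.png',im)
    print(c,-C[1].T@C[2])
    for n,z in zip(names,hz):
        for d in spotter.look_for(n,c)[:2]: print(n,np.round(d['pixel']),round(d['conf'],2),back(C,d['pixel'],z))
E
```

```text
pics
0.0 [ 0.2755 -0.5606  0.2475] [[ 0.8975  0.4411 -0.0007]
 [ 0.4411 -0.8975  0.0013]
 [-0.     -0.0014 -1.    ]] 1.000957127275151
top [0.4189 0.0288 1.2489]
carrier_mid [369. 281.] 0.84 [ 0.5079 -0.0578  0.015 ]
carrier_lip [370. 280.] 0.64 [ 0.5084 -0.0583  0.024 ]
carrier_lip [407. 200.] 0.37 [ 0.6747 -0.143   0.024 ]
insert_mid [488. 317.] 0.61 [ 0.4272 -0.297   0.029 ]
insert_nose [486. 315.] 0.83 [ 0.4307 -0.2992  0.006 ]
bed [190. 286.] 0.61 [0.5053 0.302  0.065 ]
keeper [194. 288.] 0.91 [0.4998 0.2944 0.07  ]
drum [151. 284.] 0.75 [0.5024 0.3456 0.182 ]
acrylic_mid [488. 239.] 0.62 [ 0.5875 -0.307   0.025 ]
probe_mid [334. 185.] 0.68 [0.7161 0.0089 0.012 ]
probe_mid [488. 314.] 0.48 [ 0.432  -0.3004  0.012 ]
ball0_center [405. 198.] 0.7 [ 0.678  -0.1388  0.03  ]
ball1_center [374. 204.] 0.89 [ 0.6677 -0.0745  0.03  ]
side [0.2137 0.6553 0.9626]
carrier_mid [348. 266.] 0.7 [ 0.499  -0.0269  0.015 ]
carrier_mid [310. 216.] 0.42 [ 0.6717 -0.139   0.015 ]
carrier_lip [350. 262.] 0.68 [ 0.4971 -0.0336  0.024 ]
insert_mid [409. 210.] 0.66 [ 0.4254 -0.2759  0.029 ]
insert_nose [412. 210.] 0.91 [ 0.4233 -0.304   0.006 ]
bed [297. 352.] 0.73 [0.4805 0.2692 0.065 ]
keeper [297. 353.] 0.63 [0.4779 0.2741 0.07  ]
keeper [408. 213.] 0.51 [ 0.4135 -0.2257  0.07  ]
drum [260. 376.] 0.92 [0.4826 0.3912 0.182 ]
drum [268. 250.] 0.38 [0.6238 0.1336 0.182 ]
acrylic_mid [363. 189.] 0.88 [ 0.5793 -0.3022  0.025 ]
acrylic_mid [259. 377.] 0.74 [0.5365 0.3396 0.025 ]
probe_mid [266. 249.] 0.66 [0.7198 0.0179 0.012 ]
ball0_center [312. 218.] 0.74 [ 0.6552 -0.1246  0.03  ]
ball1_center [303. 229.] 0.85 [ 0.6579 -0.0767  0.03  ]
```

View pics/top0.png

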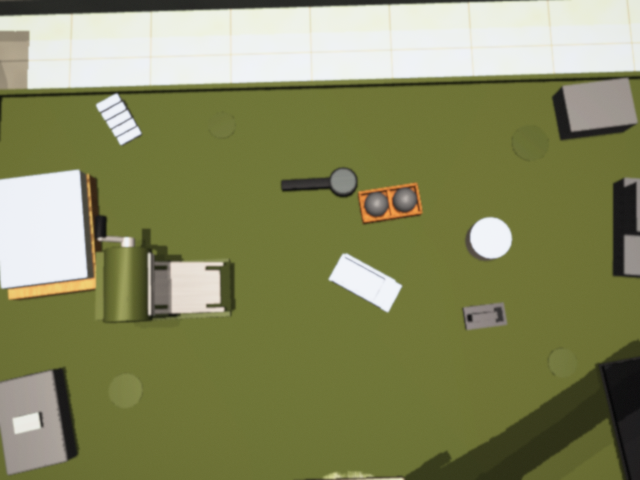

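View pics/side0.png

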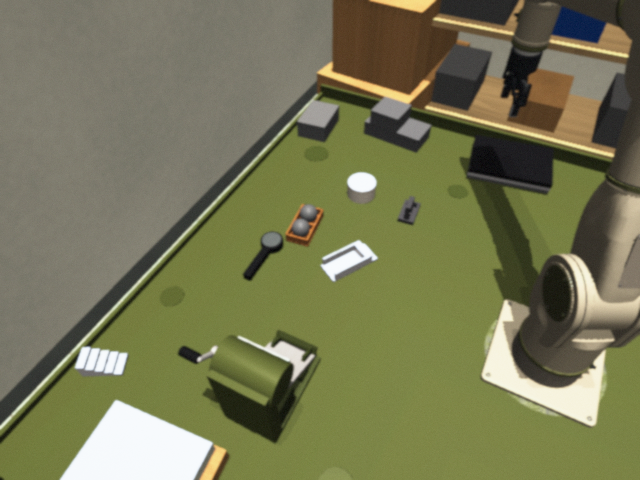

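The top view shows the carrier at (369,281) with its lip end lower right, and the insert at (485,316) with its nose to the right. The bed is at (190,286), running downhill to the right (−y), with the drum at (125,284). The side view agrees. I'm moving above the insert for a close look.

```bash
python3 -m inch '[[[0.256,-0.168,0,0,0,-1.15,-1],[0.256,-0.168,0,0,0,-1.15,-1],[0.256,-0.168,0,0,0,-1.15,-1],[0.256,-0.168,0,0,0,-1.15,-1],[0.256,-0.168,0,0,0,-1.15,-1],[0.256,-0.168,0,0,0,-1.15,-1],[0.256,-0.168,0,0,0,-1.15,-1],[0.256,-0.168,0,0,0,-1.15,-1],[0.256,-0.168,0,0,0,-1.15,-1],[0.256,-0.168,0,0,0,-1.15,-1]]]'
python3 - <<'E'
from h import *
np.set_printoptions(precision=4,suppress=True)
p,r,o=obs();print(o['clock'],p,r.as_matrix(),o['joint_pos'])
print(imaging.calibration('wrist')['tool_from_camera'])
C=cam('wrist');cv2.imwrite('pics/w1.png',imaging.camera('wrist'))
for n,z in [('insert_mid',.029),('insert_nose',.006),('carrier_mid',.015),('carrier_lip',.024)]:
    for d in spotter.look_for(n,'wrist')[:2]: print(n,d['pixel'],round(d['conf'],2),back(C,d['pixel'],z))
E
```

```text
clock: 2.2
position: [0.4311, -0.2976, 0.2484]
ee_rot: [0.696, 0.718, -0.0, 0.0]
ft_force: [0.1, -0.5, 0.2]
grip_width: 1.001
grasp_force: 0.0
2.2 [ 0.4311 -0.2976  0.2484] [[-0.0322  0.9995  0.    ]
 [ 0.9995  0.0322 -0.0002]
 [-0.0002  0.     -1.    ]] [ 0.8602  0.1322 -0.3727  1.7106  0.0499  1.3079  0.5096]
[[-0.0001 -0.9537 -0.3007  0.0763]
 [ 1.     -0.0002  0.0003  0.0001]
 [-0.0003 -0.3007  0.9537 -0.1254]
 [ 0.      0.      0.      1.    ]]
insert_mid [317.3, 192.0] 0.81 [ 0.4296 -0.2897  0.029 ]
insert_nose [319.7, 191.0] 0.82 [ 0.4319 -0.2932  0.006 ]
```

View pics/w1.png

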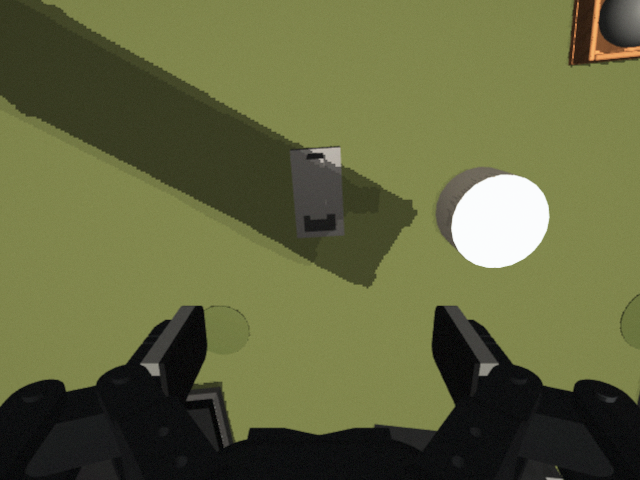

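Run:
```python
from h import *
im=cv2.imread('pics/w1.png')[130:255,270:365]
im=cv2.convertScaleAbs(cv2.resize(im,None,fx=4.7,fy=4.7,interpolation=cv2.INTER_CUBIC),alpha=1.8)
cv2.imwrite('pics/w1c.png',im)
```

```text
(no output)
```

View pics/w1c.png

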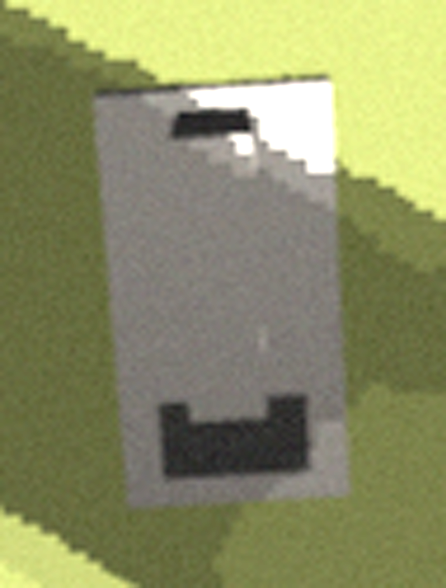

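The crop shows the slab corners at (290,150), (340,147), (344,235) and (297,238). The aperture patch is at the bottom, so the nose points to −y, and the rib hides part of it. The dark rear face of the rib is at the top.

Run:
```python
from h import *
np.set_printoptions(precision=4,suppress=True)
C=cam('wrist')
P=[back(C,q,.012) for q in [(290.4,150),(340.2,147),(344.5,235.3),(297.2,238.1)]]
P=np.array(P);print(P); r=(P[0]+P[1])/2;n=(P[2]+P[3])/2
print('len',np.linalg.norm(n-r),'wid',np.linalg.norm(P[0]-P[1]),np.linalg.norm(P[2]-P[3]))
d=(n-r)/np.linalg.norm(n-r);c=(n+r)/2;print('mid',c,'yaw',np.degrees(np.arctan2(d[1],d[0])))
w=(P[1]-P[0]+P[2]-P[3]);print('yaw by width',np.degrees(np.arctan2(w[1],w[0]))-90)
g=c-.013*d;g[2]=.04
p,R,o=obs();print('rib ctr',g,'tool shift',R.inv().apply(g-p))
```

```text
[[ 0.404  -0.2551  0.012 ]
 [ 0.4491 -0.2509  0.012 ]
 [ 0.4575 -0.3345  0.012 ]
 [ 0.4117 -0.339   0.012 ]]
len 0.08416388224590104 wid 0.045263877180640476 0.04605304424140573
mid [ 0.4306 -0.2949  0.012 ] yaw -84.52380158277361
yaw by width -84.57229855192348
rib ctr [ 0.4293 -0.2819  0.04  ] tool shift [ 0.0156 -0.0014  0.2083]
```

```bash
python3 -m inch '[[[0.0047,-0.0005,0.05,0,0,-0.063,-1],[0.0047,-0.0005,0.1,0,0,-0.063,-1],[0.0047,-0.0005,0.15,0,0,-0.063,-1],[0.0047,-0.0005,0.18,0,0,-0.063,-1],[0.0047,-0.0005,0.2024,0,0,-0.063,-1],[0.0047,-0.0005,0.2024,0,0,-0.063,-1],[0.0047,-0.0005,0.2024,0,0,-0.063,-1]]]' 
python3 -m inch '[[[0,0,0,0,0,0,1],[0,0,0,0,0,0,1],[0,0,0,0,0,0,1],[0,0,0,0,0,0,1],[0,0,0,0,0,0,1],[0,0,0,0,0,0,1]]]' 60
```

```text
clock: 3.15
position: [0.4309, -0.2927, 0.0465]
ee_rot: [0.671, 0.741, 0.0, 0.0]
ft_force: [-0.1, 0.1, 0.3]
grip_width: 1.005
grasp_force: 0.0
clock: 3.75
position: [0.4306, -0.2927, 0.0462]
ee_rot: [0.671, 0.741, -0.0, 0.0]
ft_force: [-3.5, -0.1, 3.1]
grip_width: 0.152
grasp_force: 62.7
```

```bash
python3 -m inch '[[[0,0,-0.04,0,0,0,1],[0.02,0.007,-0.08,0,0,0.1,1],[0.05,0.02,-0.12,0,0,0.24,1],[0.09,0.03,-0.15,0,0,0.38,1],[0.13,0.045,-0.18,0,0,0.5,1],[0.168,0.061,-0.2,0,0,0.58,1],[0.168,0.061,-0.2,0,0,0.58,1],[0.168,0.061,-0.2,0,0,0.58,1],[0.168,0.061,-0.2,0,0,0.58,1]]]'
python3 - <<'E'
from h import *
np.set_printoptions(precision=4,suppress=True)
p,r,o=obs();print(o['clock'],p,r.as_matrix(),o['joint_pos'])
C=cam('wrist');cv2.imwrite('pics/w2.png',imaging.camera('wrist'))
for n,z in [('carrier_mid',.015),('carrier_lip',.024)]:
    for d in spotter.look_for(n,'wrist')[:2]: print(n,d['pixel'],round(d['conf'],2),back(C,d['pixel'],z))
E
```

```text
clock: 4.65
position: [0.474, -0.1202, 0.2448]
ee_rot: [0.855, 0.518, -0.001, -0.001]
ft_force: [0.1, -0.8, -5.2]
grip_width: 0.155
grasp_force: 61.6
4.65 [ 0.474  -0.1202  0.2448] [[ 0.463   0.8863 -0.0019]
 [ 0.8863 -0.463   0.0001]
 [-0.0008 -0.0017 -1.    ]] [ 0.6168  0.064  -0.4769  1.7916  0.0306  1.2952 -0.349 ]
carrier_mid [312.4, 105.3] 0.92 [ 0.5069 -0.0452  0.015 ]
carrier_lip [314.9, 99.1] 0.69 [ 0.5111 -0.042   0.024 ]
```

View pics/w2.png

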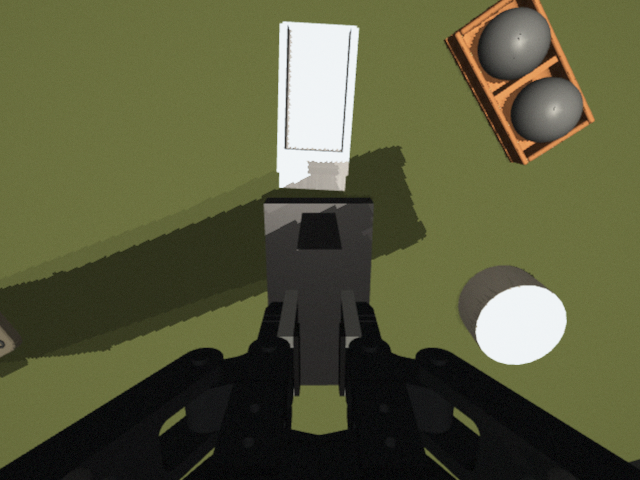

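The carrier fills columns 277–358 and rows 22–190. Its open rear is at the top, the lip's rear edge is at row 150, and the tongue points toward the hand. I'm enlarging it to get the edges.

Run:
```python
from h import *
im=cv2.imread('pics/w2.png')[10:205,265:370].astype(float)
im=cv2.resize(im,None,fx=3.05,fy=3.05,interpolation=cv2.INTER_CUBIC)
a=np.clip((im-150)*2.4,0,255); b=np.clip(im*1.2,0,255)
cv2.imwrite('pics/w2c.png',np.hstack([a,b]).astype(np.uint8))
```

```text
(no output)
```

View pics/w2c.png

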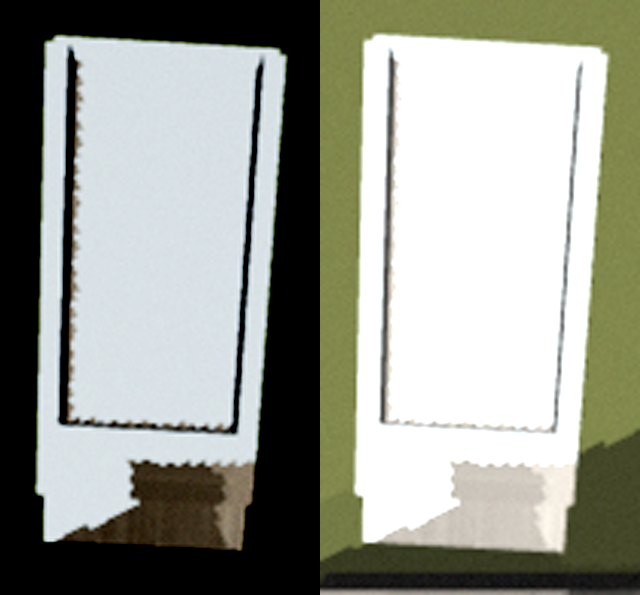

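Run:
```python
from h import *
from scipy.optimize import least_squares
np.set_printoptions(precision=4,suppress=True)
C=cam('wrist')
F=[(-70,31,6,280,49),(-70,-31,6,53,36),(32,-25,30,61,424),(32,25,30,237,433),(52,-31,30,37,494),(52,31,30,250,503),(70,-31,6,45,541),(70,31,6,242,549),(-64,-31,30,45,43),(-64,31,30,286,55)]
F=np.array(F,float); px=F[:,3:]/3.05+[265,10]-0.3; L=F[:,:3]/1000
# image right = tool y ; carrier x=-tool x => carrier y = ? try both
def X(v,s): 
    c,n=np.cos(v[2]),np.sin(v[2]); l=L*[1,s,1]
    return np.c_[v[0]+c*l[:,0]-n*l[:,1],v[1]+n*l[:,0]+c*l[:,1],l[:,2]]
for s in (1,-1):
    f=least_squares(lambda v:(proj(C,X(v,s))-px).ravel(),[.508,-.058,-2.05],loss='soft_l1')
    print(s,f.x,np.degrees(f.x[2]),f.cost); print(np.round(f.fun.reshape(-1,2),1).tolist())
# check insert in hand: slab rear & rib
p,R,o=obs()
```

```text
1 [ 0.5072 -0.0507 -2.1038] -120.5381308365531 2.1876778088807898
[[-0.1, -0.4], [0.1, -0.3], [-0.6, 0.1], [0.1, 0.1], [-0.2, 0.2], [1.1, 0.9], [-0.5, 0.2], [0.6, 0.9], [-0.2, -0.8], [0.1, -0.3]]
-1 [ 0.4668 -0.0295 -2.0029] -114.75752382458879 684.6714872148467
[[-137.1, -0.3], [11.3, -0.3], [8.3, 0.1], [-107.7, 0.2], [24.6, 0.2], [-116.2, 0.9], [24.4, 0.2], [-105.8, 0.9], [12.5, -0.8], [-145.6, -0.2]]
```

Run:
```python
from h import *
np.set_printoptions(precision=4,suppress=True)
C=cam('wrist');p,R,o=obs()
for z in (.0342,.0462):print(proj(C,p+R.apply([[.040,-.023,z],[.040,.023,z]])))
print('rib rear top',proj(C,p+R.apply([[.036,-.007,-.0118],[.036,.007,-.0118],[.036,-.007,.0342],[.036,.007,.0342]])))
g=cv2.cvtColor(cv2.imread('pics/w2.png'),cv2.COLOR_BGR2GRAY).astype(int)
for r in (225,255,285): 
    print(r,'L',g[r,255:290].tolist(),'R',g[r,345:380].tolist())
print('col 280',g[190:212,280].tolist(),'col 355',g[190:212,355].tolist())
```

```text
[[262.8904 203.3792]
 [373.0686 203.3604]]
[[266.5549 197.3885]
 [369.5097 197.3716]]
rib rear top [[294.9964 249.3425]
 [340.4075 249.3325]
 [301.3468 212.6761]
 [334.634  212.6701]]
225 L [46, 47, 48, 46, 48, 48, 49, 43, 45, 75, 106, 114, 115, 113, 114, 116, 117, 113, 112, 113, 117, 115, 116, 117, 118, 119, 120, 106, 95, 75, 52, 53, 54, 55, 51] R [52, 53, 52, 54, 54, 53, 55, 53, 52, 52, 48, 49, 52, 57, 52, 53, 51, 55, 54, 55, 54, 54, 51, 53, 49, 53, 52, 54, 54, 57, 58, 58, 58, 57, 59]
255 L [49, 48, 46, 47, 47, 49, 50, 45, 45, 50, 47, 49, 47, 46, 47, 50, 47, 43, 48, 49, 49, 48, 47, 48, 48, 48, 44, 46, 47, 49, 50, 50, 49, 46, 49] R [48, 49, 50, 52, 50, 48, 47, 50, 51, 51, 52, 49, 52, 50, 49, 47, 48, 52, 46, 48, 49, 48, 50, 48, 48, 50, 52, 54, 57, 59, 58, 55, 58, 55, 57]
285 L [57, 59, 57, 55, 57, 56, 60, 58, 56, 57, 59, 54, 48, 42, 46, 47, 46, 47, 45, 47, 47, 46, 48, 46, 47, 46, 46, 47, 45, 45, 44, 44, 47, 48, 46] R [46, 42, 47, 47, 46, 43, 45, 44, 49, 43, 44, 47, 46, 48, 46, 45, 48, 45, 44, 47, 45, 47, 49, 47, 54, 86, 108, 108, 107, 107, 110, 106, 104, 107, 108]
col 280 [46, 44, 49, 48, 47, 47, 47, 40, 22, 20, 21, 20, 14, 82, 134, 137, 136, 131, 121, 122, 120, 122] col 355 [54, 57, 60, 57, 52, 45, 48, 39, 20, 19, 19, 18, 20, 36, 55, 56, 55, 53, 54, 55, 56, 56]
```

```bash
python3 -m inch '[[[0.03,0,0,0,0,0.05,1],[0.07,-0.001,0.02,0,0,0.0515,1],[0.095,-0.0018,0.06,0,0,0.0515,1],[0.095,-0.0018,0.1,0,0,0.0515,1],[0.095,-0.0018,0.135,0,0,0.0515,1],[0.095,-0.0018,0.154,0,0,0.0515,1],[0.095,-0.0018,0.154,0,0,0.0515,1],[0.095,-0.0018,0.154,0,0,0.0515,1]]]'
cat >> h.py <<'E'
CF=np.array([(-70,31,6),(-70,-31,6),(32,-25,30),(32,25,30),(52,-31,30),(52,31,30),(70,-31,6),(70,31,6),(-64,-31,30),(-64,31,30)])/1e3
def place(v,L):
    c,n=np.cos(v[2]),np.sin(v[2]); L=np.atleast_2d(L); return np.c_[v[0]+c*L[:,0]-n*L[:,1],v[1]+n*L[:,0]+c*L[:,1],L[:,2]]
E
python3 - <<'E'
from h import *
np.set_printoptions(precision=4,suppress=True)
p,R,o=obs();M=R.as_matrix();print(p,np.degrees(np.arctan2(M[1,0],M[0,0])),M[:,2])
v=[.5072,-.0507,-2.1038]
d=np.array([np.cos(v[2]),np.sin(v[2])]);e=p[:2]-v[:2];print('carrier frame x,y',e@d,e@[-d[1],d[0]])
C=cam('wrist');im=imaging.camera('wrist')
for q in proj(C,place(v,CF)): cv2.circle(im,tuple(int(round(a)) for a in q),2,(0,0,255),-1)
for q in proj(C,p+R.apply([[.040,s,z] for s in(-.023,.023) for z in(.0342,.0462)])): cv2.circle(im,tuple(int(round(a)) for a in q),2,(255,0,0),-1)
cv2.imwrite('pics/w3.png',im)
E
```

```text
clock: 5.6
position: [0.5173, -0.0348, 0.0923]
ee_rot: [0.868, 0.496, -0.0, -0.0]
ft_force: [0.5, -0.5, -3.1]
grip_width: 0.154
grasp_force: 61.5
[ 0.5173 -0.0348  0.0923] 59.441405916962516 [-0.0002  0.0002 -1.    ]
carrier frame x,y -0.01883529190415828 0.0005991979632763547
```

View pics/w3.png

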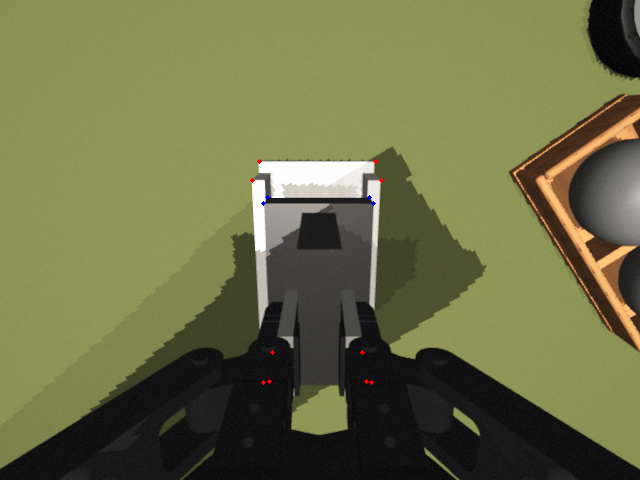

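The carrier and insert overlays (red and blue) match the image edges, and the slab sits between the walls at columns 264–372. I'm lowering it.

```bash
python3 -m inch '[[[0,-0.0006,0.01,0,0,0,1],[0,-0.0006,0.018,0,0,0,1],[0,-0.0006,0.024,0,0,0,1],[0,-0.0006,0.030,0,0,0,1],[0,-0.0006,0.035,0,0,0,1],[0,-0.0006,0.0386,0,0,0,1],[0,-0.0006,0.0386,0,0,0,1],[0,-0.0006,0.0386,0,0,0,1]]]'
```

```text
clock: 6.45
position: [0.5167, -0.034, 0.0534]
ee_rot: [0.868, 0.496, 0.0, 0.0]
ft_force: [-0.4, 0.4, -4.2]
grip_width: 0.15
grasp_force: 61.6
```

```bash
python3 -m inch '[[[-0.005,0,0,0,0,0,1],[-0.01,0,0,0,0,0,1],[-0.015,0,0,0,0,0,1],[-0.018,0,0,0,0,0,1],[-0.020,0,0,0,0,0,1],[-0.022,0,0,0,0,0,1],[-0.0235,0,0,0,0,0,1],[-0.0235,0,0.001,0,0,0,1],[-0.0235,0,0.002,0,0,0,1],[-0.0235,0,0.002,0,0,0,1]]]'
python3 - <<'E'
from h import *
np.set_printoptions(precision=4,suppress=True)
p,R,o=obs();print(o['clock'],p,o['ft_force'])
v=[.5072,-.0507,-2.1038]
d=np.array([np.cos(v[2]),np.sin(v[2])]);e=p[:2]-v[:2];print('carrier frame x,y',e@d,e@[-d[1],d[0]])
C=cam('wrist');im=imaging.camera('wrist')
for q in proj(C,place(v,CF)): cv2.circle(im,tuple(int(round(a)) for a in q),2,(0,0,255),-1)
a=im[80:320,200:440]
cv2.imwrite('pics/w4.png',cv2.resize(a,None,fx=2.4,fy=2.4,interpolation=cv2.INTER_CUBIC))
E
```

```text
clock: 7.45
position: [0.5049, -0.0541, 0.0521]
ee_rot: [0.868, 0.496, -0.0, 0.0]
ft_force: [-5.0, 1.2, 8.2]
grip_width: 0.151
grasp_force: 63.3
7.45 [ 0.5049 -0.0541  0.0521] [-4.9846  1.1513  8.1517]
carrier frame x,y 0.004074844706976213 -0.0002375848046353147
```

View pics/w4.png

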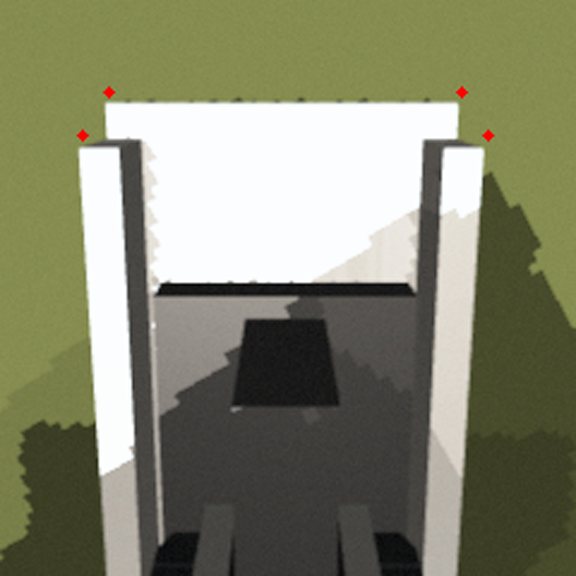

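The carrier moved about 2 mm forward with the insert: its rear edge is below the red dots. The slab is flat between the walls, so the nose is seated. I'm opening and going straight down to straddle the carrier walls.

```bash
python3 -m inch '[[[0,0,-0.002,0,0,0,-1],[0,0,-0.002,0,0,0,-1],[0,0,-0.002,0,0,0,-1],[0,0,-0.002,0,0,0,-1],[0,0,-0.002,0,0,0,-1],[0,0,-0.002,0,0,0,-1]]]'
python3 - <<'E'
from h import *
from scipy.optimize import least_squares
np.set_printoptions(precision=4,suppress=True)
p,R,o=obs();print(o['clock'],p,o['ft_force'],o['grip_width'])
C=cam('wrist');im=imaging.camera('wrist');cv2.imwrite('pics/w5.png',im)
g=cv2.cvtColor(im,cv2.COLOR_BGR2GRAY).astype(int)
for c in (280,320,355): print(c,g[105:215,c].tolist())
E
```

```text
clock: 8.1
position: [0.5047, -0.0542, 0.0533]
ee_rot: [0.868, 0.496, 0.0, 0.0]
ft_force: [0.7, -0.6, 0.1]
grip_width: 0.999
grasp_force: 0.0
8.1 [ 0.5047 -0.0542  0.0533] [ 0.6549 -0.6443  0.0606] 0.9991772045864773
280 [126, 126, 126, 125, 126, 125, 123, 128, 129, 125, 123, 127, 125, 127, 126, 127, 126, 217, 252, 252, 252, 252, 252, 252, 252, 252, 252, 252, 252, 252, 252, 252, 252, 252, 252, 252, 252, 252, 252, 252, 252, 252, 252, 252, 252, 252, 252, 252, 252, 252, 252, 252, 252, 252, 252, 252, 252, 252, 252, 252, 252, 252, 252, 252, 252, 252, 252, 252, 252, 252, 252, 252, 252, 252, 252, 252, 252, 252, 252, 252, 252, 252, 252, 252, 252, 252, 252, 252, 252, 252, 248, 192, 27, 23, 24, 20, 37, 96, 144, 146, 145, 145, 146, 141, 144, 141, 144, 140, 143, 141]
320 [127, 126, 124, 125, 126, 126, 126, 127, 128, 125, 126, 124, 129, 126, 127, 126, 140, 227, 252, 252, 252, 252, 252, 252, 252, 252, 252, 252, 252, 252, 252, 252, 252, 252, 252, 252, 252, 252, 252, 252, 252, 252, 252, 252, 252, 252, 252, 252, 252, 252, 252, 252, 252, 252, 252, 252, 252, 252, 252, 252, 252, 252, 252, 252, 252, 252, 252, 252, 252, 252, 252, 252, 252, 252, 252, 252, 252, 252, 252, 252, 252, 252, 252, 252, 252, 252, 252, 252, 252, 252, 249, 203, 24, 24, 21, 26, 35, 100, 145, 146, 148, 147, 146, 143, 144, 118, 55, 21, 25, 24]
355 [126, 122, 128, 126, 126, 127, 124, 126, 124, 126, 128, 127, 127, 127, 125, 126, 137, 228, 252, 252, 252, 252, 252, 252, 252, 252, 252, 252, 252, 252, 252, 252, 252, 252, 252, 252, 252, 252, 252, 252, 252, 252, 252, 252, 252, 252, 252, 252, 252, 252, 252, 252, 252, 252, 252, 252, 252, 252, 252, 252, 252, 252, 252, 252, 252, 252, 252, 252, 252, 252, 252, 252, 252, 252, 252, 250, 238, 222, 221, 220, 222, 222, 220, 220, 221, 222, 218, 221, 221, 222, 222, 178, 25, 21, 21, 25, 28, 58, 81, 79, 81, 80, 80, 86, 81, 80, 79, 77, 78, 79]
```

```bash
python3 - <<'E'
from h import *
C=cam('wrist');p,R,o=obs();d=np.array([-.5082,-.8613])
a,b,c=back(C,(320,121.8),.006),back(C,(320,196.4),.006),back(C,(320,202),.018)
print([(q-p)[:2]@d for q in (a,b,c)])
E
python3 -m inch '[[[0.001,0,0.01,0,0,0,-1],[0.001,0,0.02,0,0,0,-1],[0.001,0,0.028,0,0,0,-1],[0.001,0,0.0332,0,0,0,-1],[0.001,0,0.0332,0,0,0,-1]]]'
python3 -m inch '[[[0,0,0,0,0,0,1],[0,0,0,0,0,0,1],[0,0,0,0,0,0,1],[0,0,0,0,0,0,1],[0,0,0,0,0,0,1]]]' 60
```

```text
[np.float64(-0.07244023420818302), np.float64(-0.04024976700654143), np.float64(-0.04037364028127559)]
clock: 8.65
position: [0.5045, -0.0533, 0.019]
ee_rot: [0.868, 0.496, -0.001, -0.001]
ft_force: [0.1, 0.7, 0.6]
grip_width: 0.998
grasp_force: 0.0
clock: 9.15
position: [0.5053, -0.0532, 0.0207]
ee_rot: [0.868, 0.496, 0.0, 0.0]
ft_force: [-2.3, 0.5, 5.5]
grip_width: 0.714
grasp_force: 66.7
```

```bash
python3 -m inch '[[[0,0,-0.03,0,0,0,1],[0,0,-0.06,0,0,0,1],[0,0,-0.1,0,0,0,1],[0,0,-0.13,0,0,0,1],[0,0,-0.13,0,0,0,1]]]'
cat >> h.py <<'E'
RB=np.array([[0,1,0],[.75**.5,0,.5],[.5,0,-.75**.5]])  # tool axes square to bed (nominal yaw)
def go(target,Rt):
    p,R,o=obs(); print('t',o['clock'],'shift',R.inv().apply(np.array(target)-p),'turn',(R.inv()*Ro.from_matrix(Rt)).as_rotvec(),'joints',np.round(o['joint_pos'],2),'f',np.round(o['ft_force'],1))
E
python3 - <<'E'
from h import *
np.set_printoptions(precision=4,suppress=True)
go([.504,.033,.2015],RB)
p,R,o=obs();print(p)
C=cam('top'); print(back(C,(231,287),.042))
E
```

```text
clock: 9.65
position: [0.5071, -0.0535, 0.1536]
ee_rot: [0.868, 0.496, 0.002, 0.002]
ft_force: [0.2, -0.4, -8.0]
grip_width: 0.713
grasp_force: 72.3
t 9.65 shift [ 0.073  -0.0463 -0.048 ] turn [ 0.1456  0.5108 -0.5186] joints [ 0.52  0.2  -0.55  1.86  0.12  1.11 -0.61] f [ 0.2 -0.4 -8. ]
[ 0.5071 -0.0535  0.1536]
[0.502  0.2249 0.042 ]
```

```bash
python3 -m inch '[[[0.012,-0.008,-0.01,0.024,0.085,-0.086,1],[0.025,-0.016,-0.02,0.049,0.17,-0.173,1],[0.04,-0.025,-0.03,0.073,0.255,-0.259,1],[0.055,-0.035,-0.04,0.097,0.34,-0.346,1],[0.065,-0.042,-0.045,0.121,0.426,-0.432,1],[0.073,-0.0463,-0.048,0.1456,0.5108,-0.5186,1],[0.073,-0.0463,-0.048,0.1456,0.5108,-0.5186,1],[0.073,-0.0463,-0.048,0.1456,0.5108,-0.5186,1],[0.073,-0.0463,-0.048,0.1456,0.5108,-0.5186,1]]]'
python3 - <<'E'
from h import *
np.set_printoptions(precision=4,suppress=True)
p,R,o=obs();print(p,R.as_matrix(),o['joint_pos'])
cv2.imwrite('pics/w6.png',imaging.camera('wrist'))
E
```

```text
clock: 10.55
position: [0.502, 0.033, 0.1974]
ee_rot: [0.684, 0.682, 0.18, -0.185]
ft_force: [0.3, 0.4, -7.0]
grip_width: 0.711
grasp_force: 72.3
[0.502  0.033  0.1974] [[ 0.0049  1.     -0.0059]
 [ 0.8665 -0.0012  0.4992]
 [ 0.4992 -0.0076 -0.8665]] [ 0.742   0.2413 -0.6466  1.8254 -0.4007  1.215   0.2604]
```

View pics/w6.png

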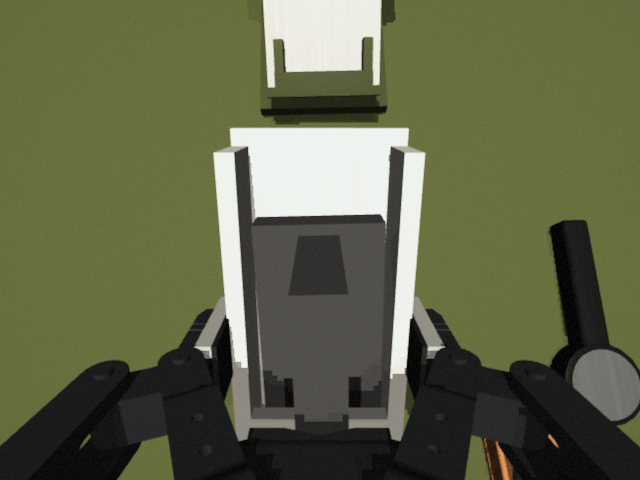

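The bed is straight ahead. The guide uphill ends are at about (279,40) and (368,39), the keeper is at rows 72–97, and the stop's outer edge is at row 108. The carrier with the insert home is held straight. I'm fitting the bed pose numerically.

Run:
```python
from h import *
im=cv2.imread('pics/w6.png');g=cv2.cvtColor(im,cv2.COLOR_BGR2GRAY).astype(int)
print(imaging.calibration('wrist')['mtx'])
for r in (5,20,30,45,60,85,105): print(r,'L',g[r,250:296].tolist(),'R',g[r,352:396].tolist())
for c in (269,279,320,368,377): print(c,g[0:128,c].tolist())
```

```text
[[390.7251926    0.         318.97417281]
 [  0.         390.7251926  235.12416976]
 [  0.           0.           1.        ]]
5 L [91, 92, 95, 91, 89, 93, 91, 93, 91, 94, 93, 83, 72, 197, 239, 236, 235, 235, 233, 233, 234, 233, 235, 234, 238, 239, 237, 236, 237, 234, 234, 234, 235, 234, 238, 238, 238, 238, 237, 235, 236, 238, 237, 237, 236, 236] R [237, 236, 237, 238, 238, 237, 237, 237, 236, 237, 236, 238, 237, 237, 237, 238, 237, 236, 234, 236, 237, 237, 235, 234, 237, 237, 237, 235, 220, 145, 54, 51, 54, 54, 53, 53, 52, 53, 56, 56, 54, 56, 81, 104]
20 L [103, 106, 103, 98, 96, 96, 95, 94, 92, 93, 90, 89, 82, 109, 208, 237, 237, 235, 235, 233, 234, 234, 234, 234, 234, 237, 237, 237, 237, 235, 234, 232, 234, 233, 236, 237, 237, 238, 237, 236, 236, 237, 237, 237, 236, 234] R [237, 237, 237, 237, 238, 237, 237, 236, 236, 236, 236, 237, 237, 237, 236, 236, 236, 235, 236, 236, 235, 234, 235, 236, 237, 236, 236, 236, 192, 101, 68, 53, 53, 50, 52, 55, 55, 54, 56, 58, 53, 65, 77, 91]
30 L [104, 102, 104, 102, 101, 102, 102, 105, 106, 105, 104, 90, 82, 82, 156, 225, 237, 234, 233, 234, 232
[... 4241 characters left out ...]
27, 18, 15, 19, 18, 19, 22, 38, 46, 51, 49, 50, 47, 48, 49, 55, 76, 104, 103, 107, 104, 137]
377 [236, 237, 237, 238, 237, 237, 236, 237, 237, 237, 236, 237, 235, 237, 236, 236, 237, 236, 236, 235, 236, 236, 236, 235, 236, 236, 236, 235, 236, 237, 237, 237, 236, 236, 235, 236, 237, 236, 236, 236, 235, 235, 237, 236, 235, 235, 235, 236, 234, 234, 236, 236, 236, 234, 236, 235, 236, 235, 235, 236, 237, 235, 236, 236, 235, 235, 236, 235, 234, 235, 235, 236, 236, 236, 236, 235, 235, 235, 236, 236, 236, 236, 236, 236, 214, 115, 89, 86, 89, 86, 85, 85, 86, 84, 67, 49, 78, 87, 84, 81, 69, 59, 45, 48, 45, 42, 32, 19, 10, 17, 17, 15, 18, 42, 55, 58, 56, 56, 54, 52, 56, 54, 76, 107, 108, 105, 102, 140]
```

```bash
cat >> h.py <<'E'
def bedR(yaw,slope=np.pi/6):  # columns: bed x,y,z in world; yaw about world z
    return (Ro.from_euler('z',yaw)*Ro.from_matrix(np.array([[0,1,0],[-1,0,0],[0,0,1.]]))*Ro.from_euler('y',slope)).as_matrix()
E
python3 - <<'E'
from h import *
from scipy.optimize import least_squares
np.set_printoptions(precision=4,suppress=True)
print(bedR(0))
C=cam('wrist')
F=[(32,-42,14,273,39.1),(32,42,14,372.4,36.9),(32,-34,14,281.8,39),(32,34,14,363.8,37.1),(58,0,18,None,71),(78,0,18,None,95.6),(78,-38,18,None,96.2),(78,38,18,None,94.3)]
L=np.array([f[:3] for f in F],float)/1e3
def res(v):
    q=proj(C,v[:3]+L@bedR(v[3],v[4] if len(v)>4 else np.pi/6).T); out=[]
    for a,f in zip(q,F):
        if f[3]: out.append(a[0]-f[3])
        out.append(a[1]-f[4])
    return np.array(out)
for fixz in (0,1):
    if fixz: f=least_squares(lambda v:res([v[0],v[1],.065,v[2]]),[.504,.297,0])
    else: f=least_squares(res,[.504,.297,.065,0])
    print(f.x,f.cost,np.round(f.fun,1))
E
```

```text
[[ 0.     1.     0.   ]
 [-0.866  0.    -0.5  ]
 [-0.5    0.     0.866]]
[0.504  0.3045 0.063  0.0198] 0.6654560813767489 [-0.1 -0.1  0.2 -0.1  0.6 -0.2 -0.7 -0.1 -0.2  0.   0.4  0.4]
[0.504  0.303  0.0198] 1.0091005241097388 [-0.4 -0.3  0.6 -0.3  0.3 -0.4 -0.4 -0.3 -0.2  0.3  0.6  0.6]
```

Run:
```python
from h import *
from scipy.optimize import least_squares
np.set_printoptions(precision=4,suppress=True)
C=cam('wrist');p,R,o=obs()
g=cv2.cvtColor(cv2.imread('pics/w6.png'),cv2.COLOR_BGR2GRAY).astype(int)
for r in (134,140,160,240): print(r,'L',[int(np.argmax(np.diff(g[r,205:270])))+205.5],'R',[int(np.argmin(np.diff(g[r,360:440])))+360.5])
print([int(np.argmax(np.diff(g[118:140,c])))+118.5 for c in (245,320,395)], g[146:156,[220,224,414,418]].T.tolist())
print(proj(C,p+R.apply([[.0714,-.031,.0147],[.0714,.031,.0147],[.0654,-.031,-.0093],[.0654,.031,-.0093]])))
B=bedR(.0198);O=np.array([.504,.303,.065])
print('bed coords of TCP',B.T@(p-O))
Rt=B@np.diag([-1,1,-1]); go(O+B@[-.0156,0,.09],Rt)
```

```text
134 L [229.5] R [408.5]
140 L [229.5] R [407.5]
160 L [249.5] R [388.5]
240 L [219.5] R [418.5]
[127.5, 127.5, 127.5] [[104, 108, 108, 121, 153, 172, 209, 241, 241, 241], [104, 113, 144, 173, 176, 174, 210, 240, 241, 241], [106, 107, 134, 165, 172, 173, 200, 235, 241, 242], [108, 103, 108, 118, 154, 173, 199, 235, 239, 240]]
[[229.0265 126.5377]
 [408.0341 126.5567]
 [212.4496 150.754 ]
 [424.4945 150.7718]]
bed coords of TCP [ 0.1672 -0.0073  0.2497]
t 10.6 shift [0.183  0.0027 0.1597] turn [ 0.0042  0.0006 -0.0211] joints [ 0.74  0.24 -0.65  1.83 -0.4   1.22  0.26] f [-0.1  0.5 -7.8]
```

```bash
python3 -m inch '[[[0.03,0,0.025,0,0,0,1],[0.06,0.001,0.05,0.002,0,-0.01,1],[0.09,0.001,0.075,0.002,0,-0.015,1],[0.12,0.002,0.1,0.004,0,-0.021,1],[0.15,0.0027,0.125,0.004,0,-0.021,1],[0.17,0.0027,0.145,0.004,0,-0.021,1],[0.183,0.0027,0.16,0.004,0,-0.021,1],[0.183,0.0027,0.16,0.004,0,-0.021,1],[0.183,0.0027,0.16,0.004,0,-0.021,1],[0.183,0.0027,0.16,0.004,0,-0.021,1]]]'
python3 - <<'E'
from h import *
np.set_printoptions(precision=4,suppress=True)
B=bedR(.0198);O=np.array([.504,.303,.065]);p,R,o=obs()
print('bed coords of TCP',B.T@(p-O))
Rt=B@np.diag([-1,1,-1]); go(O+B@[-.0156,0,.032],Rt)
C=cam('wrist');im=imaging.camera('wrist')
# overlay: carrier rear (blue), bed plate/guide rear points (red)
for q in proj(C,p+R.apply([[.0714,-.031,.0147],[.0714,.031,.0147],[.0654,-.031,-.0093],[.0654,.031,-.0093]])): cv2.circle(im,tuple(int(round(a)) for a in q),2,(255,0,0),-1)
for q in proj(C,O+np.array([(x,s*y,z) for x in(-.048,-.082) for s in(-1,1) for y,z in((.034,.014),(.042,.014))]+[(-.094,.05,0),(-.094,-.05,0)])@B.T): cv2.circle(im,tuple(int(round(a)) for a in q),2,(0,0,255),-1)
cv2.imwrite('pics/w7.png',im)
E
```

```text
clock: 11.6
position: [0.5052, 0.2704, 0.1516]
ee_rot: [0.676, 0.689, 0.182, -0.185]
ft_force: [-0.8, -0.0, -8.0]
grip_width: 0.712
grasp_force: 72.5
bed coords of TCP [-0.015   0.0006  0.0913]
t 11.6 shift [ 0.0005 -0.0007  0.0593] turn [ 0.0017 -0.0007 -0.0002] joints [ 0.38  0.33 -0.77  1.87 -0.35  0.89 -0.13] f [-0.8 -0.  -8. ]
```

View pics/w7.png

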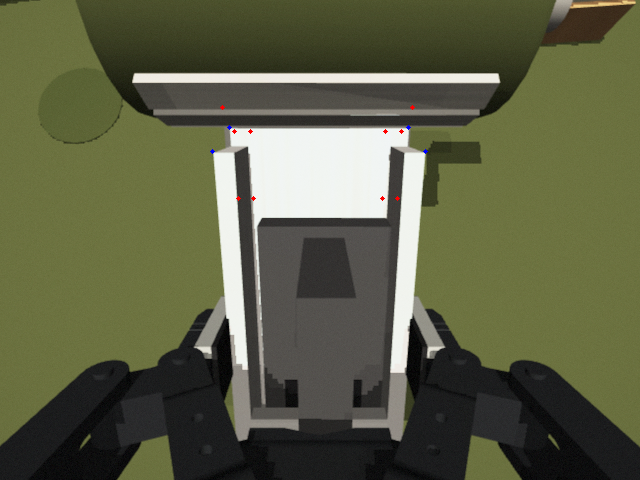

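The red bed points line up with the carrier, and the insert is home. The drum's edge at row ~127 hides everything just behind the carrier's rear edge. I'll come down 18 mm further downhill, above the keeper, then move uphill under the drum before lowering.

```bash
python3 -m inch '[[[-0.01,-0.0006,0,0.0017,0,0,1],[-0.018,-0.0006,0.005,0.0017,0,0,1],[-0.018,-0.0006,0.015,0.0017,0,0,1],[-0.018,-0.0006,0.025,0.0017,0,0,1],[-0.018,-0.0006,0.035,0.0017,0,0,1],[-0.018,-0.0006,0.042,0.0017,0,0,1],[-0.018,-0.0006,0.0455,0.0017,0,0,1],[-0.018,-0.0006,0.0455,0.0017,0,0,1],[-0.018,-0.0006,0.0455,0.0017,0,0,1]]]'
cat > st.py <<'E'
from h import *
np.set_printoptions(precision=4,suppress=True)
B=bedR(.0198);O=np.array([.504,.303,.065]);p,R,o=obs()
print('bed TCP',B.T@(p-O),'force in bed',B.T@np.array(o['ft_force']),'turn err',(R.inv()*Ro.from_matrix(B@np.diag([-1,1,-1]))).as_rotvec())
E
python3 st.py
```

```text
clock: 12.55
position: [0.5042, 0.2789, 0.1032]
ee_rot: [0.676, 0.69, 0.182, -0.186]
ft_force: [-0.7, -0.1, -7.2]
grip_width: 0.712
grasp_force: 72.5
bed TCP [ 0.0018 -0.0003  0.0451] force in bed [ 3.6765 -0.6837 -6.1691] turn err [-0.0009 -0.0015  0.0012]
```

Clear, with only the load's weight showing. Now uphill at this height, then down to the bed.

```bash
python3 -m inch '[[[0.005,0,0,0,0,0,1],[0.01,0,0,0,0,0,1],[0.014,0,0,0,0,0,1],[0.0172,0,0,0,0,0,1],[0.0172,0,0,0,0,0,1],[0.0172,0,0,0,0,0,1]]]'
python3 st.py
python3 -m inch '[[[0,0,0.005,0,0,0,1],[0,0,0.01,0,0,0,1],[0,0,0.014,0,0,0,1],[0,0,0.018,0,0,0,1],[0,0,0.021,0,0,0,1],[0,0,0.021,0,0,0,1]]]'
python3 st.py
```

```text
clock: 13.15
position: [0.5037, 0.2937, 0.1116]
ee_rot: [0.676, 0.69, 0.181, -0.186]
ft_force: [-0.3, -0.9, -8.2]
grip_width: 0.708
grasp_force: 72.5
bed TCP [-0.0152 -0.0004  0.045 ] force in bed [ 4.8211 -0.2779 -6.6292] turn err [-0.0011 -0.0013  0.0011]
clock: 13.75
position: [0.5032, 0.3044, 0.093]
ee_rot: [0.676, 0.69, 0.181, -0.186]
ft_force: [-0.1, 1.5, -8.1]
grip_width: 0.71
grasp_force: 72.6
bed TCP [-0.0152 -0.0008  0.0235] force in bed [ 2.7651 -0.0755 -7.7201] turn err [-0.0019 -0.0014  0.0009]
```

```bash
python3 -m inch '[[[0,0.0005,0.001,0,0,0,1],[0,0.0005,0.002,0,0,0,1],[0,0.0005,0.003,0,0,0,1],[0,0.0005,0.003,0,0,0,1],[0,0.0005,0.003,0,0,0,1]]]'
python3 st.py
```

```text
clock: 14.25
position: [0.504, 0.3057, 0.0908]
ee_rot: [0.676, 0.69, 0.181, -0.186]
ft_force: [1.1, 1.0, -7.2]
grip_width: 0.71
grasp_force: 72.6
bed TCP [-0.0153  0.      0.021 ] force in bed [ 2.7798  1.1387 -6.7631] turn err [-0.0011 -0.0014  0.0009]
```

```bash
python3 -m inch '[[[0,0,0.001,0,0,0,1],[0,0,0.0015,0,0,0,1],[0,0,0.0015,0,0,0,1]]]' >/dev/null
python3 st.py
python3 -m inch '[[[0,0,0.001,0,0,0,1],[0,0,0.0015,0,0,0,1],[0,0,0.0015,0,0,0,1]]]' >/dev/null
python3 st.py
```

```text
bed TCP [-0.0152  0.0002  0.0204] force in bed [ 4.6436 -7.0321 10.1323] turn err [-0.0011 -0.0009  0.0009]
bed TCP [-0.0152  0.0003  0.0203] force in bed [  5.1323 -18.3045  39.8845] turn err [-0.0016 -0.0001  0.0009]
```

```bash
python3 -m inch '[[[0,0,-0.002,0,0,0,1],[-0.003,0,-0.002,0,0,0,1],[-0.006,0,-0.002,0,0,0,1],[-0.009,0,-0.002,0,0,0,1],[-0.012,0,-0.002,0,0,0,1],[-0.0145,0,-0.002,0,0,0,1],[-0.0145,0,-0.002,0,0,0,1]]]' >/dev/null
python3 st.py
python3 -m inch '[[[-0.001,0,0,0,0,0,1],[-0.002,0,0,0,0,0,1],[-0.002,0,0,0,0,0,1]]]' >/dev/null
python3 st.py
```

```text
bed TCP [-0.001   0.0009  0.0204] force in bed [-1.2697 -0.7025  4.4113] turn err [ 0.0004 -0.0022  0.0009]
bed TCP [0.0006 0.0009 0.0205] force in bed [-2.9497 -0.3498  5.0834] turn err [ 0.0005 -0.0024  0.0013]
```

```bash
python3 -m inch '[[[-0.001,0,0,0,0,0,1],[-0.002,0,0,0,0,0,1],[-0.002,0,0,0,0,0,1]]]' >/dev/null
python3 st.py
python3 -m inch '[[[-0.001,0,0,0,0,0,1],[-0.002,0,0,0,0,0,1],[-0.002,0,0,0,0,0,1]]]' >/dev/null
python3 st.py
```

```text
bed TCP [0.0011 0.0009 0.0204] force in bed [-8.1826  0.4594  4.7597] turn err [ 0.0005 -0.004   0.002 ]
bed TCP [0.0011 0.0009 0.0204] force in bed [-14.0475   0.7548   4.6227] turn err [ 0.0007 -0.006   0.003 ]
```

```bash
python3 -m inch '[[[0.003,0,-0.0005,0,0,0,1],[0.003,0,-0.0005,0,0,0,-1],[0.003,0,-0.0005,0,0,0,-1],[0.003,0,-0.0005,0,0,0,-1],[0.003,0,-0.0005,0,0,0,-1],[0.003,0,-0.0005,0,0,0,-1]]]'
python3 st.py
```

```text
clock: 17.05
position: [0.5043, 0.2906, 0.0815]
ee_rot: [0.676, 0.69, 0.181, -0.186]
ft_force: [0.1, 0.4, 0.3]
grip_width: 0.999
grasp_force: 0.0
bed TCP [0.0025 0.     0.0205] force in bed [-0.4464  0.0584  0.0723] turn err [-0.0012 -0.0013  0.0006]
```

```bash
python3 -m inch '[[[0,0,-0.01,0,0,0,-1],[0,0,-0.03,0,0,0,-1],[0,0,-0.05,0,0,0,-1],[-0.02,0,-0.08,0,0,0,-1],[-0.06,0,-0.11,0,0,0,-1],[-0.1,0,-0.14,0,0,0,-1],[-0.1,0,-0.14,0,0,0,-1],[-0.1,0,-0.14,0,0,0,-1]]]'
python3 - <<'E'
from h import *
exec(open('st.py').read())
C=cam('wrist');im=imaging.camera('wrist');cv2.imwrite('pics/w8.png',im)
g=cv2.cvtColor(im,cv2.COLOR_BGR2GRAY).astype(int)
def pr(n,L): print(n,np.round(proj(C,O+np.array(L)@B.T),1).tolist())
pr('carrier rear floor',[(-.07,-.031,.006),(-.07,.031,.006)])
pr('wall rear top',[(-.064,-.031,.03),(-.064,.031,.03)])
pr('insert slab rear top',[(-.038,-.023,.018),(-.038,.023,.018)])
pr('lip top rear',[(.032,-.025,.03),(.032,.025,.03)])
pr('wall front top',[(.052,-.031,.03),(.052,.031,.03)])
pr('keeper top edge',[(.058,-.034,.018),(.058,.034,.018)])
pr('rib top',[(-.034,-.007,.064),(-.034,.007,.064),(.016,-.007,.064),(.016,.007,.064)])
for n in('carrier_mid','insert_mid','carrier_lip'): print(n,[(d['pixel'],round(d['conf'],2)) for d in spotter.look_for(n,'wrist')[:1]])
pr('mid',[(0,0,.015),(.004,0,.035)])
E
```

```text
clock: 17.85
position: [0.5082, 0.1324, 0.1532]
ee_rot: [0.677, 0.689, 0.182, -0.185]
ft_force: [-0.1, 0.5, -0.5]
grip_width: 1.002
grasp_force: 0.0
bed TCP [0.1037 0.0008 0.1617] force in bed [-0.1233 -0.0424 -0.6943] turn err [ 0.0011 -0.0009 -0.0016]
carrier rear floor [[266.0, -54.6], [367.2, -54.7]]
wall rear top [[260.9, -59.5], [371.9, -59.6]]
insert slab rear top [[278.8, -0.7], [354.5, -0.8]]
lip top rear [[277.4, 119.8], [356.5, 119.6]]
wall front top [[269.1, 152.0], [364.9, 151.8]]
keeper top edge [[267.2, 159.2], [367.0, 159.1]]
rib top [[302.3, -17.1], [330.4, -17.2], [303.6, 89.8], [329.7, 89.7]]
carrier_mid [([308.2, 121.4], 0.89)]
insert_mid [([310.7, 157.4], 0.69)]
carrier_lip [([310.0, 118.1], 0.84)]
mid [[316.9, 67.5], [316.8, 71.1]]
```

```bash
python3 -m inch '[[[0.02,0,-0.03,0,0,0,-1],[0.04,0,-0.06,0,0,0,-1],[0.04,0,-0.09,0,0,0,-1],[0.04,0,-0.09,0,0,0,-1],[0.04,0,-0.09,0,0,0,-1],[0.04,0,-0.09,0,0,0,-1]]]' >/dev/null
python3 - <<'E'
from h import *
exec(open('st.py').read())
C=cam('wrist');im=imaging.camera('wrist');cv2.imwrite('pics/w9.png',im)
g=cv2.cvtColor(im,cv2.COLOR_BGR2GRAY).astype(int)
def pr(n,L): print(n,np.round(proj(C,O+np.array(L)@B.T),1).tolist())
pr('carrier rear floor',[(-.07,-.031,.006),(-.07,.031,.006)])
pr('wall rear top',[(-.064,-.031,.03),(-.064,.031,.03)])
pr('insert slab rear top',[(-.038,-.023,.018),(-.038,.023,.018)])
pr('lip top rear',[(.032,-.025,.03),(.032,.025,.03)])
pr('wall front top',[(.052,-.031,.03),(.052,.031,.03)])
pr('keeper top edges',[(.058,-.034,.018),(.078,.034,.018)])
pr('rib top',[(-.034,-.007,.064),(-.034,.007,.064),(.016,-.007,.064),(.016,.007,.064)])
def edges(a,o,th=12): 
    d=np.diff(a); return [(i+o,int(d[i])) for i in range(1,len(d)-1) if abs(d[i])>th and abs(d[i])>=max(abs(d[i-1]),abs(d[i+1]))]
for c in (290,318,345): print('col',c,edges(g[20:230,c],20))
for r in (70,100,150): print('row',r,edges(g[r,240:400],240))
for n in('carrier_mid','insert_mid','carrier_lip','insert_nose'): print(n,[(d['pixel'],round(d['conf'],2)) for d in spotter.look_for(n,'wrist')[:1]])
E
```

```text
bed TCP [ 0.0623 -0.0004  0.2491] force in bed [-0.272   0.2701  0.46  ] turn err [-0.0032 -0.0017  0.0014]
carrier rear floor [[284.2, 43.8], [356.5, 43.9]]
wall rear top [[281.8, 47.0], [358.9, 47.1]]
insert slab rear top [[293.3, 82.8], [347.2, 82.8]]
lip top rear [[291.5, 167.2], [348.5, 167.3]]
wall front top [[285.3, 189.7], [354.7, 189.9]]
keeper top edges [[283.3, 193.7], [356.0, 214.8]]
rib top [[310.8, 84.0], [329.6, 84.1], [311.1, 152.4], [329.0, 152.5]]
col 290 [(44, 14), (49, -13), (57, 37), (190, -64), (192, -62), (195, 17), (214, -17), (216, -18), (219, 14)]
col 318 [(44, 14), (74, 15), (80, 40), (83, -98), (152, -24), (156, -13), (166, 56), (169, 33), (190, -65), (192, -66), (197, 20), (216, -23), (219, 15), (227, 32)]
col 345 [(44, 17), (73, 14), (77, 34), (83, -99), (166, 81), (190, -64), (192, -66), (215, -21), (219, 21)]
row 70 [(260, -30), (263, 51), (271, -43), (279, -20), (282, 102), (290, -103), (292, 51), (349, -45), (351, 126), (359, -150), (368, 40), (376, -48), (385, 32)]
row 100 [(264, 108), (291, -124), (296, -94), (350, 137), (375, -123)]
row 150 [(266, 81), (292, -135), (295, 50), (297, -106), (333, 23), (347, -17), (349, 123), (373, -89)]
carrier_mid [([316.0, 83.6], 0.74)]
insert_mid [([320.7, 124.4], 0.65)]
carrier_lip [([316.9, 79.7], 0.73)]
insert_nose [([323.9, 125.4], 0.71)]
```

All image edges are within about 1 px of the home predictions: carrier rear 44/43.8, slab rear 83/82.8, lip 166.5/167.2, front wall 190.5/189.8. The hand is clear and reads no force.

```bash
python3 -c "
from workcell import order
print(order.hand_in())"
```

```text
the job is handed in; nothing more can be done
None
```

The job is handed in after about 18.5 s: by the last camera check the carrier is home under the keeper with the insert home under its lip, both within about 1 mm, the hand was clear, and the acrylic block, probe and balls were not touched.

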